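# Close the double-lidded canister, unlatch and lift off the outer lid

## Robot

A 7-joint arm with a two-finger parallel gripper is mounted at the origin on a cart in front of the work surface, level with it; the furniture and walls round the work are solid. World frame = base frame: x ahead of the robot, y to its left, z up, the work surface at z = 0. Lengths are in mm, angles in rad, forces in N, time in s.
With the tool pointing down it reaches from about 425 to 975 mm from the base axis. Payload 16.7 kg.
Tool frame: the origin (TCP) lies midway between the tips of the shut fingers; the grasp point (between the pads) lies ctrl.pinch_z behind it (ctrl.pinch_z is the distance from the TCP to the grasp point, in mm); z points along the fingers, y is the line along which they close (so a half turn about z gives the same grasp; the last joint's range is limited). The gripper opens to 85 mm and grips with 20 to 120 N. Pads are 22 mm wide; open, the fingers measure 114 mm over their backs; the gripper's body (76 mm by 85 mm) begins 54 mm behind the grasp point. The pads swing forward as they close: fully open they stand 13 mm farther back than shut.
Start: joints at [-1.454, 0.426, 0.074, 1.606, -0.034, 1.111, -0.067], TCP at [177.966, 651.077, 192.402] pointing down, gripper open.
Joint ranges: [-2.85, 2.85], [-0.5, 2.14], [-1.23, 1.37], [0.21, 2.46], [-1.02, 4.16], [0.16, 2.05], [-2.73, 2.73]. Speed limits (rad/s): [1.89, 1.89, 2.39, 2.39, 3.01, 3.01, 3.01].

## Interface

Orientations are given as a unit quaternion [w, x, y, z].
In Python, from plant import ctrl, eoat, kin, optics, job, read_t, read_joint_pos, read_qvel, read_effort, read_tool_pos, read_orientation, read_force, read_ft_torque, read_gripper_width, read_finger_force gives the robot as it stands. Calls block until the motion is done:
- ctrl.move_to(position, orientation): joint-space move of the TCP to a pose.
- ctrl.move_linear(position, max_speed=150, ori=None): straight line of the TCP; ori=None keeps the orientation; max_speed is the mean speed in mm/s.
- ctrl.goto_joints(angles): joint-space move.
- eoat.move_gripper(opening): finger opening in mm; the grip force is fixed at half the most; returns when the fingers have stopped.
- ctrl.wait(seconds).
- kin.solve_ik(position, orientation): joint angles nearest the present ones, or None.
- optics.camera(name): name is "scene" or "top" or "wrist"; returns a dict with "pixels" (400x640x3 uint8, red, green, blue), "depth" (400x640 float32, mm along the optical axis (not along the pixel's ray), 0 where there is no reading), "intrinsics" (3x3 intrinsics, pixels), "camera_from_world" (4x4, takes a point from world to camera coordinates). Camera axes: x right, y up, looking along -z (the intrinsics and any distortion apply to the point x, -y, -z); pixel columns grow to the right and rows downward; lengths in mm; the calibration is good to about 2 mm. A picture is of the moment at which its call begins.
A pose or a line that the arm cannot do raises ctrl.IKError and nothing moves.
- job.close_job(): hands the job in; it is judged then, once.
Readings, each from a call of its own:
- read_t(): time.
- read_joint_pos(): joint angles.
- read_qvel(): joint speeds.
- read_effort(): joint torques, N m.
- read_tool_pos(): TCP position.
- read_orientation(): TCP orientation.
- read_force(): force on the tool from outside, world axes, zero at the start.
- read_ft_torque(): the same for the moment, N m.
- read_gripper_width(): finger opening in mm.
- read_finger_force(): force on a finger pad.
Only numpy, scipy, OpenCV 4.12 (cv2) and the standard library are available. Lean on these libraries where they do the work, as an engineer would, in place of code of your own. Each camera call takes 0.05 s, during which the arm holds its last target. There are 200 camera calls.

## Task

Pick up the pair of latched lids with the wooden handle and lower it gently and squarely onto the open blue canister, so that the inner lid seats on the neck and the outer lid on the shoulder. With both lids seated, slide the black latch on the outer lid fully from the red marks to the green marks, then lift the outer lid alone off, leaving the inner lid seated on the canister. Finish while still holding the outer lid level, at least 8 cm above where it sat; don't drop the lids or disturb the other things on the worktop.

Things in the scene. Friction and masses are not known exactly. Their poses are not given: they have to be found in the camera images.
- canister: blue round open canister fixed to the worktop, 136 mm diameter. Origin: centre of its underside, on the worktop, z up. Flat shoulder at z = 75 mm: seat of the outer lid's skirt. Above it a steel neck, 112 mm outside diameter (108 at the chamfered rim), 98 mm bore at the rim; rim at z = 91 mm: seat of the inner lid's flange. Lids fit at any yaw
- outer_lid: blue cap, 130 mm diameter, 40 mm high, 0.26 kg, open below (bore 121 mm). The pair of lids starts on the worktop, on its skirt. Origin: centre of the skirt's lower edge, z up; seated, it is 75 mm above the canister's origin. Flat top at z = 40 mm; on its centre a wooden bar handle, 34 mm (x) by 14 mm (y), z = 44 to 68 mm, to be pinched across y. Black latch grip on the -x side
- handle (a point): middle of the wooden bar handle, 56 mm above the outer lid's origin
- inner_lid: inner lid, hidden in the outer lid, hanging by its button from the latch fork: black tapered plug (92 mm diameter, 8 mm deep), steel flange (110 x 4 mm), brass button, 26 mm high, 0.15 kg. Origin: centre of the plug's underside, z up; starts 4 mm above the outer lid's origin. Seated: 83 mm above the canister's origin, with 4 mm vertical play in the outer lid
- latch (a joint): latch slide on the outer lid's top, m: 0 = at the red marks, locked (its fork carries the inner lid); 0.028 = end stop at the green marks, released. Moves along the outer lid's -x (from the handle out to the edge), 1.5 N friction, stays where it is left. Starts between 0 and 0.004
- latch_grip (a point): centre of the top face of the black latch grip, a block 10 mm (lid x) by 18 mm (lid y) that stands 16 mm above the outer lid's flat top; moves with the latch, from 28 mm (locked) to 56 mm (released) from the lid's centre
- mug: white mug 60 mm high, bystander, leave alone. Origin: centre of its underside
- milk_jug: steel milk jug 88 mm high, bystander, leave alone. Origin: centre of its underside
- spice_jar_a: red-capped spice jar 106 mm high, bystander, leave alone. Origin: centre of its underside
- spice_jar_b: red-capped spice jar 106 mm high, bystander, leave alone. Origin: centre of its underside
- pepper_mill: wooden pepper mill 170 mm high, bystander, leave alone. Origin: centre of its underside
- cup: small white cup 52 mm high, bystander, leave alone. Origin: centre of its underside
- salt_shaker: glass salt shaker 90 mm high, bystander, leave alone. Origin: centre of its underside

How it is judged (in metres and radians):
On the way, in this order (a step that is already met when the one before it is completed fails the run):
1. both lids seated squarely on the canister, latch still locked (z of outer_lid in the frame of canister between 0.071 and 0.079 m and horizontal distance between outer_lid and canister below 0.01 m and angle between each of outer_lid, inner_lid's own z axis and vertical below 0.06 rad and z of inner_lid in the frame of canister between 0.079 and 0.0865 m and horizontal distance between inner_lid and canister below 0.009 m and value of joint latch below 0.01 m), for 0.2 s.
2. latch slid to the green marks (past 0.024) with both lids still seated (z of outer_lid in the frame of canister between 0.071 and 0.079 m and horizontal distance between outer_lid and canister below 0.01 m and angle between each of outer_lid, inner_lid's own z axis and vertical below 0.06 rad and z of inner_lid in the frame of canister between 0.079 and 0.0865 m and horizontal distance between inner_lid and canister below 0.009 m and value of joint latch above 0.024 m), for 0.2 s.
At the end, for the whole second after the job is handed in: gripper holds the outer lid (over 2 N), still, level within 0.25 rad, 60 mm or more above its seat, clear of canister and inner lid; latch past 0.022; inner lid at rest on the rim (origin 79 to 86.5 mm above the canister's, 9 mm from its axis at most, level within 0.06 rad) (z of inner_lid in the frame of canister between 0.079 and 0.0865 m and horizontal distance between inner_lid and canister below 0.009 m and angle between inner_lid's own z axis and vertical below 0.06 rad and linear speed of inner_lid below 0.02 m/s and value of joint latch above 0.022 m and z of outer_lid in the frame of canister between 0.135 and 0.5 m and angle between outer_lid's own z axis and vertical below 0.25 rad and linear speed of outer_lid below 0.03 m/s and contact force between the fingers and outer_lid above 2 N and contact force between outer_lid and canister below 0.1 N and contact force between outer_lid and inner_lid below 0.1 N); the arm keeps its last pose, push and grip.
It fails at once if inner lid lifted more than 8 mm off its seat, or not on the canister, with the latch released (value of joint latch above 0.02 m and (z of inner_lid in the frame of canister above 0.091 m or horizontal distance between inner_lid and canister above 0.02 m)).
It fails at once if outer lid dropped (faster than 0.35 m/s while the fingers do not hold it) (linear speed of outer_lid above 0.35 m/s and contact force between the fingers and outer_lid below 0.1 N).
It fails at once if a bystander moved more than 30 mm or tipped (distance of any of mug, milk_jug, spice_jar_a, spice_jar_b, pepper_mill, cup, salt_shaker from where it was at the start of the episode above 0.03 m or angle between any of mug, milk_jug, spice_jar_a, spice_jar_b, pepper_mill, cup, salt_shaker's own z axis and vertical above 0.5 rad).
It also fails if it takes over 54 s, if anything falls off the work surface, if the arm or the gripper's body presses on something with over 40 N, if the wrist force passes 120 N, or if a joint passes its speed limit or range.

## Working session

There is one attempt and no reset: what is moved stays moved. The work goes in short steps, each a Python script; the robot and the scene stay as the last script left them, time stands still between calls to the robot, and variables do not carry over. Pictures are saved under pics/ and viewed, at most 12 in all, crops included, and the job is handed in when it is done.

```bash
ls; mkdir -p pics; python3 - <<'E'
from plant import *
import cv2,numpy as np
for n in ("scene","top"):
    c=optics.camera(n); cv2.imwrite(f"pics/{n}0.png",c["pixels"][...,::-1]); np.savez(f"{n}0.npz",**c)
    print(n,c["intrinsics"].tolist(),np.round(c["camera_from_world"],3).tolist(),[k for k in c])
print(ctrl.pinch_z,read_t(),read_orientation(),read_gripper_width())
E
```

```text
pics
scene [[485.13930204507227, 0.0, 326.447986623607], [0.0, 485.13930204507227, 194.63133181672464], [0.0, 0.0, 1.0]] [[0.754, -0.657, -0.024, -442.6], [0.329, 0.346, 0.879, -245.378], [-0.569, -0.67, 0.477, -1345.91], [0.0, 0.0, 0.0, 1.0]] ['pixels', 'depth', 'intrinsics', 'camera_from_world']
top [[362.12209166305746, 0.0, 322.6394335554548], [0.0, 362.12209166305746, 204.0870664242596], [0.0, 0.0, 1.0]] [[0.004, -1.0, -0.011, -3.753], [0.999, 0.004, 0.05, -543.463], [-0.05, -0.011, 0.999, -1396.721], [0.0, 0.0, 0.0, 1.0]] ['pixels', 'depth', 'intrinsics', 'camera_from_world']
18.700000000000003 0.1 [-3.59753154e-05  1.33014787e-01  9.91113888e-01 -5.71386825e-04] 85.92356517100511
```

View pics/scene0.png

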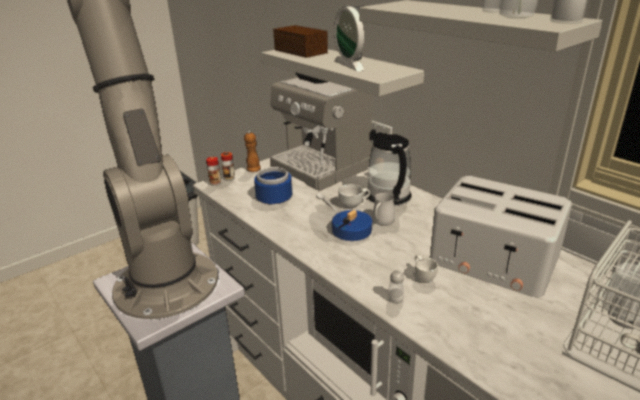

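View pics/top0.png

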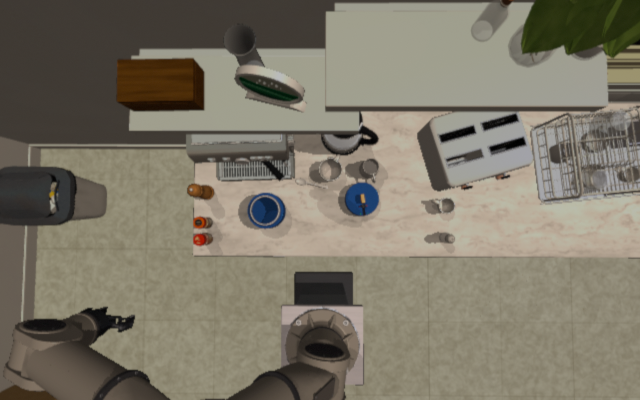

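```bash
cat > h.py <<'E'
import numpy as np, cv2
from scipy.optimize import least_squares
def world(c):
    K=c["intrinsics"];d=c["depth"].astype(float);v,u=np.mgrid[:400,:640]
    P=np.stack([(u-K[0,2])/K[0,0]*d,-(v-K[1,2])/K[1,1]*d,-d,np.ones_like(d)],-1)
    W=(P@np.linalg.inv(c["camera_from_world"]).T)[...,:3]; W[d==0]=np.nan; return W
def pix(c,u,v,z):  # pixel + height -> world
    K=c["intrinsics"];T=np.linalg.inv(c["camera_from_world"])
    r=T[:3,:3]@np.array([(u-K[0,2])/K[0,0],-(v-K[1,2])/K[1,1],-1]);o=T[:3,3]
    return o+r*(z-o[2])/r[2]
def circ(p):
    return least_squares(lambda q:np.hypot(p[:,0]-q[0],p[:,1]-q[1])-q[2],[*p.mean(0),60],loss="soft_l1").x
E
python3 - <<'E'
from h import *
c=dict(np.load("top0.npz"));W=world(c)
im=c["pixels"][...,::-1]
a=cv2.resize(im[170:235,325:400],None,fx=8,fy=8,interpolation=cv2.INTER_CUBIC);cv2.imwrite("pics/lid0.png",a)
hsv=cv2.cvtColor(c["pixels"],cv2.COLOR_RGB2HSV)
blue=(hsv[...,0]>100)&(hsv[...,0]<130)&(hsv[...,1]>120)
for n,(u,v) in dict(can=(267,210),lid=(362,200)).items():
    B=np.zeros_like(blue);B[v-30:v+30,u-30:u+30]=1
    z=W[...,2]; 
    print(n,np.histogram(z[B],bins=np.arange(-10,120,5)))
    for lo,hi in ((86,97),(70,80),(35,46),(50,75)):
        m=B&(z>lo)&(z<hi)
        if m.sum()>8:
            p=W[m]; print(lo,hi,m.sum(),p.mean(0).round(1),p.min(0).round(1),p.max(0).round(1))
print(np.nanmedian(W[225:245,300:400,2]))
E
```

```text
can (array([ 129, 1085, 1397,  371,   31,    4,    6,   15,   10,   10,   11,
          5,   11,    5,    9,   17,  166,  138,   35,   55,   68,    8,
          0,    0,    0]), array([-10,  -5,   0,   5,  10,  15,  20,  25,  30,  35,  40,  45,  50,
        55,  60,  65,  70,  75,  80,  85,  90,  95, 100, 105, 110, 115]))
86 97 124 [515.  212.9  90.7] [461.8 158.2  86.1] [569.  266.1  96.6]
70 80 304 [515.5 209.7  74.8] [450.5 145.6  70. ] [581.3 280.6  80. ]
35 46 21 [566.2 209.2  40.2] [465.4 145.4  35.6] [634.3 288.3  44.3]
50 75 208 [519.7 207.4  70.7] [450.4 145.6  50.3] [632.4 324.2  75. ]
lid (array([ 162, 1171, 1057,  119,   31,    7,   22,   10,   69,  454,  320,
         28,   22,   31,   19,   29,    9,   10,    9,    6,    1,    0,
          0,    0,    0]), array([-10,  -5,   0,   5,  10,  15,  20,  25,  30,  35,  40,  45,  50,
        55,  60,  65,  70,  75,  80,  85,  90,  95, 100, 105, 110, 115]))
70 80 19 [ 627.7 -175.2   75. ] [ 552.7 -196.8   70.1] [ 668.1 -145.3   79.6]
35 46 789 [ 565.  -149.6   39.8] [ 501.  -213.5   35. ] [673.5 -68.   45.9]
50 75 110 [ 606.5 -146.2   61.1] [ 530.8 -208.    50. ] [671.4 -37.   73.6]
-0.17225662108648976
```

View pics/lid0.png

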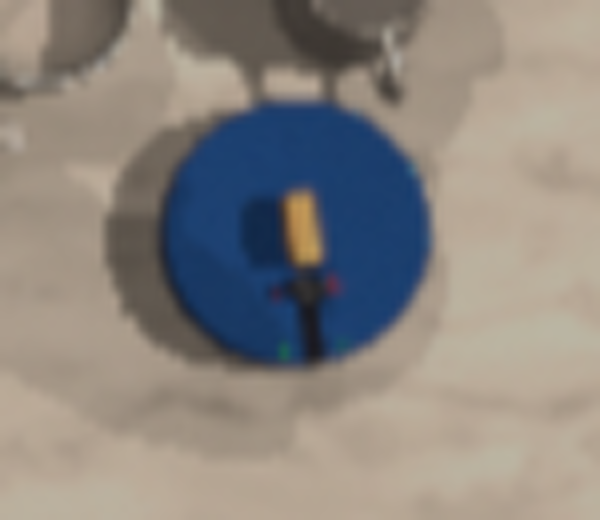

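```bash
cat >> h.py <<'E'
def ori(phi):  # tool down, tool y at phi deg
    s=np.radians((phi+90)/2); return [0,np.cos(s),np.sin(s),0]
E
python3 - <<'E'
from h import *
from plant import *
c=dict(np.load("top0.npz"));W=world(c)
hsv=cv2.cvtColor(c["pixels"],cv2.COLOR_RGB2HSV)
blue=((hsv[...,0]>100)&(hsv[...,0]<130)&(hsv[...,1]>120)).astype(np.uint8)
for (u,v,z) in ((362,200,40),):
    m=np.zeros_like(blue);m[v-20:v+20,u-22:u+22]=blue[v-20:v+20,u-22:u+22]
    k=max(cv2.findContours(m,cv2.RETR_EXTERNAL,cv2.CHAIN_APPROX_NONE)[0],key=len)[:,0]
    (x,y),r=cv2.minEnclosingCircle(k);print(x,y,r,pix(c,x,y,z))
z=W[...,2];m=(z>87)&(z<96)&(abs(W[...,1]-213)<65)&(abs(W[...,0]-515)<65)
print("rim",circ(W[m][:,:2]))
print("red/green mids",pix(c,325+305/8,170+289.5/8,40),pix(c,325+312/8,170+348.5/8,40))
p=read_tool_pos()
ctrl.move_linear([p[0],p[1],300])
ctrl.move_to([515,213,290],ori(97)); 
n=optics.camera("wrist");cv2.imwrite("pics/wc.png",n["pixels"][...,::-1]);np.savez("wc.npz",**n)
ctrl.move_to([562,-149,230],ori(97)); 
n=optics.camera("wrist");cv2.imwrite("pics/wl.png",n["pixels"][...,::-1]);np.savez("wl.npz",**n)
cv2.imwrite("pics/w2.png",np.vstack([cv2.imread("pics/wc.png")[:,:,:],cv2.imread("pics/wl.png")])[:, :])
i=cv2.resize(cv2.imread("pics/w2.png"),(480,600));cv2.imwrite("pics/w2.png",i)
print(read_t(),read_joint_pos())
E
```

```text
361.5 198.6764678955078 16.406749725341797 [ 563.39966616 -150.22185184   40.        ]
rim [515.73986933 212.79591937  52.68198179]
red/green mids [ 534.70587859 -156.38437571   40.        ] [ 506.58107335 -159.67911632   40.        ]
4.4417 [-0.43162493  0.28686898  0.71358384  1.80819313 -0.20748339  1.12246312
  2.04750377]
```

View pics/wl.png

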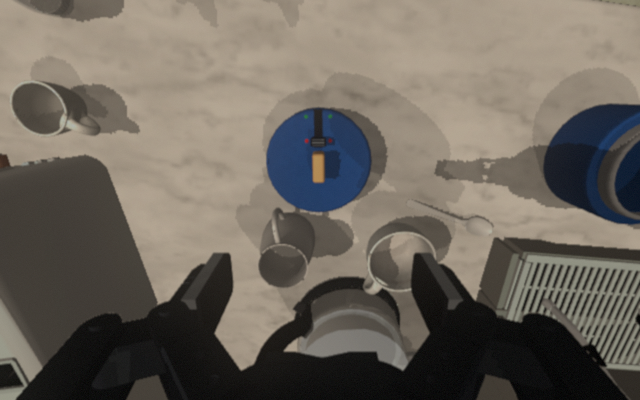

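View pics/wc.png

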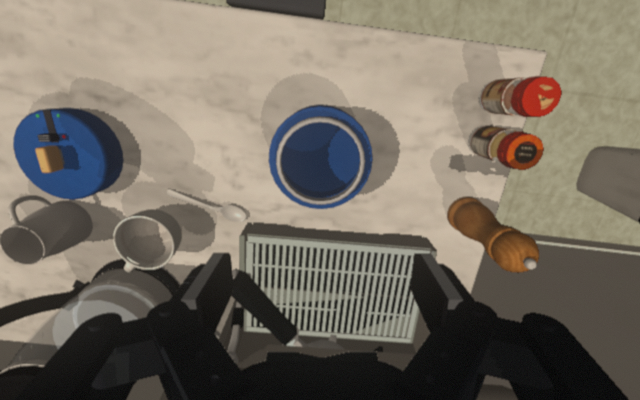

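```bash
python3 - <<'E'
from h import *
for f,cx,cy in (("wl",319,160),("wc",320,156)):
    c=dict(np.load(f+".npz"));W=world(c);z=W[...,2]
    hsv=cv2.cvtColor(c["pixels"],cv2.COLOR_RGB2HSV)
    B=np.zeros(z.shape,bool);B[cy-62:cy+62,cx-62:cx+62]=1
    if f=="wl":
        m=(B&(z>35)&(z<45)).astype(np.uint8)
        k=max(cv2.findContours(m,cv2.RETR_EXTERNAL,cv2.CHAIN_APPROX_NONE)[0],key=len)[:,0]
        p=np.array([pix(c,u,v,40) for u,v in k]);print("lid",circ(p[:,:2]),np.median(z[m>0]))
        o=B&(hsv[...,0]<25)&(hsv[...,1]>120)&(hsv[...,2]>90)&(z>60); 
        v,u=np.nonzero(o);p=np.array([pix(c,a,b,68) for a,b in zip(u,v)],np.float32)[:,:2]
        print("handle",len(p),cv2.minAreaRect(p),np.nanmedian(z[o]))
        o=B&(hsv[...,2]<45)&(z>50); p=W[o]; print("grip",o.sum(),p.mean(0),np.ptp(p,axis=0))
        for n,lo,hi in (("red",170,180),("green",50,80)):
            o=B&(hsv[...,0]>=lo)&(hsv[...,0]<=hi)&(hsv[...,1]>100); v,u=np.nonzero(o)
            nn,l,s,ce=cv2.connectedComponentsWithStats(o.astype(np.uint8)); print(n,[(pix(c,*q,40)[:2].round(1),s[i,4]) for i,q in enumerate(ce)][1:])
    else:
        m=(B&(z>86)&(z<96)); 
        print("rim",circ(W[m][:,:2]),np.median(z[m]))
        b=(B&(z>70)&(z<97)).astype(np.uint8); k=max(cv2.findContours(b,cv2.RETR_EXTERNAL,cv2.CHAIN_APPROX_NONE)[0],key=len)[:,0]
        p=np.array([pix(c,u,v,75) for u,v in k]);print("shoulder",circ(p[:,:2]))
E
```

```text
lid [ 561.99100657 -150.27868669   63.4365924 ] 39.85003310803887Traceback (most recent call last):
  File "<stdin>", line 12, in <module>
cv2.error: OpenCV(4.12.0) /io/opencv/modules/imgproc/src/convhull.cpp:143: error: (-215:Assertion failed) total >= 0 && (depth == CV_32F || depth == CV_32S) in function 'convexHull'
```

```bash
python3 - <<'E'
from h import *
for f,cx,cy in (("wl",319,160),("wc",320,156)):
    c=dict(np.load(f+".npz"));W=world(c);z=W[...,2]
    hsv=cv2.cvtColor(c["pixels"],cv2.COLOR_RGB2HSV)
    B=np.zeros(z.shape,bool);B[cy-62:cy+62,cx-62:cx+62]=1
    if f=="wl":
        print(hsv[168,318],z[168,318],hsv[142,318],z[142,318])
        B[:]=0;B[100:215,295:345]=1
        o=B&(hsv[...,0]<30)&(hsv[...,1]>90)&(hsv[...,2]>90);o[:148]=0;o[188:]=0
        v,u=np.nonzero(o);p=np.array([pix(c,a,b,68) for a,b in zip(u,v)],np.float32)[:,:2]
        print("handle",len(p),cv2.minAreaRect(p),z[o].mean())
        g=B&(z>48)&(z<62);g[148:]=0; print("grip",g.sum(),W[g].mean(0),np.ptp(W[g],axis=0))
        for n,lo,hi in (("red",165,180),("green",45,85)):
            o=B&(hsv[...,0]>=lo)&(hsv[...,0]<=hi)&(hsv[...,1]>80)
            nn,l,s,ce=cv2.connectedComponentsWithStats(o.astype(np.uint8)); print(n,[(pix(c,*q,40)[:2].round(1),s[i,4]) for i,q in enumerate(ce)][1:])
    else:
        m=(B&(z>86)&(z<96)); 
        print("rim",circ(W[m][:,:2]),np.median(z[m]))
        b=(B&(z>70)&(z<97)).astype(np.uint8); k=max(cv2.findContours(b,cv2.RETR_EXTERNAL,cv2.CHAIN_APPROX_NONE)[0],key=len)[:,0]
        p=np.array([pix(c,u,v,75) for u,v in k]);print("shoulder",circ(p[:,:2]))
E
```

```text
[ 18 131 177] 67.16800904732969 [15 13 77] 56.66441486698557Traceback (most recent call last):
  File "<stdin>", line 11, in <module>
cv2.error: OpenCV(4.12.0) /io/opencv/modules/imgproc/src/convhull.cpp:143: error: (-215:Assertion failed) total >= 0 && (depth == CV_32F || depth == CV_32S) in function 'convexHull'
```

```bash
python3 - <<'E'
from h import *
for f,cx,cy in (("wl",319,160),("wc",320,156)):
    c=dict(np.load(f+".npz"));W=world(c);z=W[...,2]
    hsv=cv2.cvtColor(c["pixels"],cv2.COLOR_RGB2HSV)
    B=np.zeros(z.shape,bool);B[cy-62:cy+62,cx-62:cx+62]=1
    if f=="wl":
        B[:]=0;B[100:215,295:345]=1
        o=B&(hsv[...,0]<30)&(hsv[...,1]>90)&(hsv[...,2]>90);o[:148]=0;o[188:]=0
        v,u=np.nonzero(o);p=np.array([pix(c,a,b,68)[:2] for a,b in zip(u,v)],np.float32)
        print("handle",len(p),cv2.minAreaRect(p),z[o].mean())
        g=B&(z>48)&(z<62);g[148:]=0; print("grip",g.sum(),W[g].mean(0),np.ptp(W[g],axis=0))
        for n,lo,hi in (("red",165,180),("green",45,85)):
            o=B&(hsv[...,0]>=lo)&(hsv[...,0]<=hi)&(hsv[...,1]>80)
            nn,l,s,ce=cv2.connectedComponentsWithStats(o.astype(np.uint8)); print(n,[(pix(c,*q,40)[:2].round(1),s[i,4]) for i,q in enumerate(ce)][1:])
    else:
        m=(B&(z>86)&(z<96)); 
        print("rim",circ(W[m][:,:2]),np.median(z[m]))
        b=(B&(z>70)&(z<97)).astype(np.uint8); k=max(cv2.findContours(b,cv2.RETR_EXTERNAL,cv2.CHAIN_APPROX_NONE)[0],key=len)[:,0]
        p=np.array([pix(c,u,v,75) for u,v in k]);print("shoulder",circ(p[:,:2]))
E
```

```text
handle 320 ((561.6206665039062, -150.1802978515625), (32.690853118896484, 12.734925270080566), 8.954033851623535) nan
grip 148 [ 534.62895384 -154.11668056   55.20716302] [11.53063182 17.88389164  9.45792314]
red [(array([ 537.5, -167.5]), np.int32(13)), (array([ 533.9, -139.8]), np.int32(11))]
green [(array([ 509.7, -171.4]), np.int32(10)), (array([ 506. , -143.4]), np.int32(10))]
rim [515.53771167 213.48490778  52.61763898] 90.45475299568216
shoulder [515.53835498 213.49141175  66.57620618]
```

```bash
python3 - <<'E'
from h import *
from plant import *
L=[561.9,-150.2]; q=ori(97.6)
eoat.move_gripper(50)
ctrl.move_to([*L,120],q); ctrl.move_linear([*L,44],120)
print(read_force())
eoat.move_gripper(0); print(read_gripper_width(),read_finger_force(),read_force(),read_tool_pos(),read_t())
ctrl.move_linear([*L,60],40); print(read_gripper_width(),read_force(),read_tool_pos())
ctrl.move_linear([*L,190],120)
ctrl.move_linear([515.5,213.4,190],150)
ctrl.wait(.3); print(read_gripper_width(),read_finger_force(),read_force(),read_ft_torque(),read_tool_pos(),read_t())
n=optics.camera("wrist");cv2.imwrite("pics/w3.png",n["pixels"][...,::-1]);np.savez("w3.npz",**n)
n=optics.camera("scene");np.savez("s3.npz",**n);cv2.imwrite("pics/s3.png",cv2.resize(n["pixels"][100:240,180:380,::-1],None,fx=4,fy=4))
E
```

```text
[-0.10074565 -0.09892738 -0.211078  ]
-0.1700858620002087 0.0 [-0.48696389  0.2563603  -0.0752677 ] [ 561.91425848 -150.16372291   44.04749356] 6.7167
-0.30262808866447954 [0.30765579 0.1259643  0.40619568] [ 562.00472403 -150.09782214   60.16665703]
-0.06127833643320511 0.0 [ 0.05492986 -0.54697516  0.30024913] [-0.01977911  0.03448938  0.03489234] [515.54819388 213.25823489 190.00153735] 11.3917
```

View pics/w3.png

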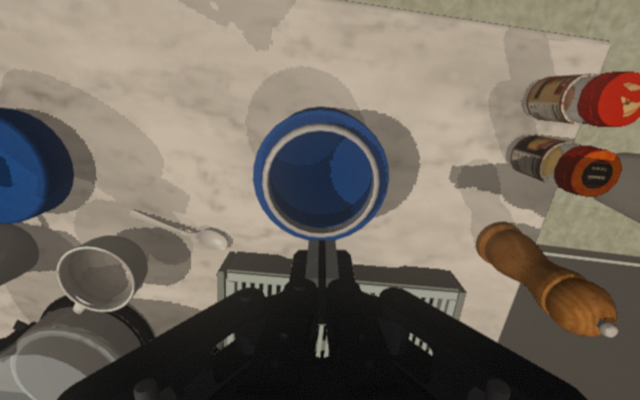

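View pics/s3.png

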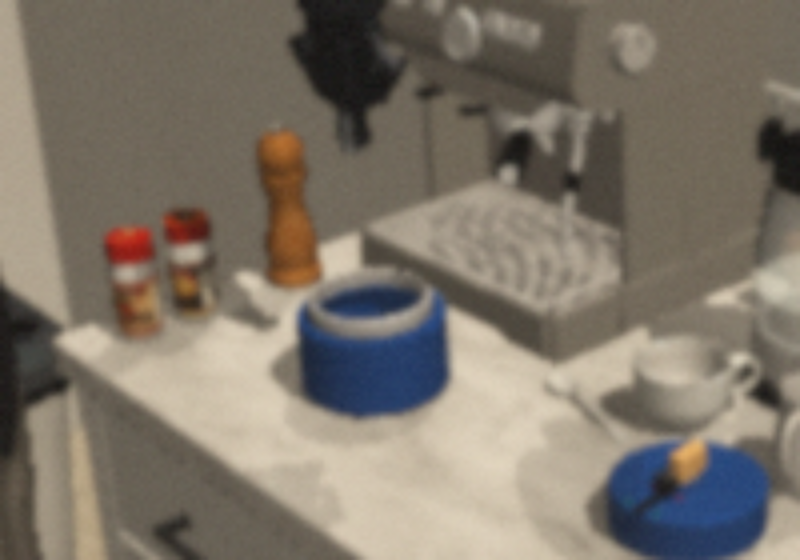

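```bash
python3 - <<'E'
from h import *
from plant import *
print(read_tool_pos(),read_orientation(),ctrl.pinch_z)
for f in ("w3","s3"):
    c=dict(np.load(f+".npz"));K=c["intrinsics"]
    for P in ([515.5,213.3,190],[515.5,213.3,209],[515.5,213.3,91],[515.5,213.3,300]):
        p=c["camera_from_world"]@[*P,1]; print(f,P,K[0,0]*p[0]/-p[2]+K[0,2],-K[1,1]*p[1]/-p[2]+K[1,2],-p[2])
c=dict(np.load("w3.npz"));W=world(c)
for u,v in ((317,245),(328,245),(317,255),(322,262),(340,262),(305,262),(318,330)): print(u,v,W[v,u],c["depth"][v,u])
c=dict(np.load("s3.npz"));W=world(c)
for u,v in ((268,136),(267,130),(270,125)): print(u,v,W[v,u])
E
```

```text
[515.51594728 213.38204082 190.00853144] [ 1.06593746e-05 -6.62630134e-02  9.97802191e-01  9.75822226e-06] 18.700000000000003
w3 [515.5, 213.3, 190] 319.4740596563459 226.27440489164303 197.34464308782583
w3 [515.5, 213.3, 209] 319.265484216948 239.62372444077596 179.2754968184198
w3 [515.5, 213.3, 91] 320.1424581645879 183.4953255405771 291.49440522841496
w3 [515.5, 213.3, 300] 317.13960658909645 375.6849014348953 92.73379626494898
s3 [515.5, 213.3, 190] 269.49365147935055 147.30655768409076 1691.4226681224593
s3 [515.5, 213.3, 209] 269.0550440172639 142.2373162340282 1682.3644326488347
s3 [515.5, 213.3, 91] 271.705079490925 172.86531696003007 1738.6208424323984
s3 [515.5, 213.3, 300] 266.88712910243794 117.18146311615777 1638.980252222527
317 245 [503.43090987 210.87247191 239.61770713] 146.36008
328 245 [503.52190066 216.14779496 238.0975693 ] 148.04866
317 255 [503.92432304 211.05628212 248.23962474] 138.31927
322 262 [503.4964475  213.23659398 254.53196694] 132.29295
340 262 [506.32134626 221.79888512 247.79818777] 139.91159
305 262 [507.88091348 206.15612413 248.65917611] 138.9331
318 330 [720.20473901 237.1146269   48.45735944] 395.65903
268 136 [505.44037034 201.13133595 238.33891153]
267 130 [508.3944405  208.59089586 257.23124863]
270 125 [504.23588278 181.43050792 283.45147618]
```

The fingers shut on nothing: the lid never moved, and the visible fingertips (wrist px (322,240), scene px (268,137)) sit some 40 mm above the reported TCP. I'll measure that offset precisely.

```bash
python3 - <<'E'
from h import *
c=dict(np.load("w3.npz"));W=world(c)
for v in range(232,252,2): print(v,[(W[v,u].round(0).tolist(),int(c["pixels"][v,u].sum())) for u in (312,317,322,328,334)])
for v in (238,240,242):  # ray meets the plane x=504
    K=c["intrinsics"];T=np.linalg.inv(c["camera_from_world"])
    r=T[:3,:3]@[(317-K[0,2])/K[0,0],-(v-K[1,2])/K[1,1],-1];o=T[:3,3];print(v,o+r*(504-o[0])/r[0])
c=dict(np.load("s3.npz"));W=world(c)
for v in range(128,146,2): print(v,[W[v,u].round(0).tolist() for u in (266,268,270)],c["pixels"][v,268])
E
```

```text
232 [([566.0, 212.0, 91.0], 259), ([567.0, 217.0, 87.0], 227), ([567.0, 222.0, 87.0], 209), ([564.0, 227.0, 91.0], 279), ([563.0, 233.0, 90.0], 406)]
234 [([568.0, 212.0, 91.0], 436), ([568.0, 217.0, 91.0], 425), ([567.0, 222.0, 90.0], 408), ([566.0, 228.0, 90.0], 447), ([565.0, 234.0, 91.0], 424)]
236 [([578.0, 213.0, 74.0], 337), ([570.0, 217.0, 90.0], 405), ([569.0, 222.0, 90.0], 407), ([570.0, 228.0, 88.0], 343), ([575.0, 236.0, 76.0], 281)]
238 [([580.0, 213.0, 76.0], 220), ([580.0, 218.0, 74.0], 236), ([579.0, 223.0, 76.0], 234), ([578.0, 230.0, 74.0], 215), ([577.0, 236.0, 74.0], 215)]
240 [([504.0, 208.0, 233.0], 191), ([504.0, 211.0, 233.0], 190), ([504.0, 213.0, 233.0], 137), ([503.0, 216.0, 234.0], 191), ([502.0, 219.0, 235.0], 207)]
242 [([504.0, 208.0, 236.0], 187), ([504.0, 211.0, 236.0], 188), ([504.0, 213.0, 235.0], 80), ([503.0, 216.0, 236.0], 184), ([503.0, 219.0, 236.0], 212)]
244 [([504.0, 209.0, 238.0], 186), ([504.0, 211.0, 238.0], 187), ([504.0, 213.0, 237.0], 79), ([503.0, 216.0, 238.0], 186), ([502.0, 219.0, 239.0], 191)]
246 [([505.0, 209.0, 239.0], 190), ([
[... 642 characters left out ...]
3]
130 [[503.0, 206.0, 259.0], [512.0, 207.0, 257.0], [515.0, 201.0, 257.0]] [44 43 38]
132 [[502.0, 206.0, 252.0], [511.0, 207.0, 250.0], [515.0, 202.0, 250.0]] [46 44 42]
134 [[504.0, 210.0, 244.0], [511.0, 208.0, 242.0], [516.0, 203.0, 242.0]] [54 51 47]
136 [[503.0, 210.0, 237.0], [505.0, 201.0, 238.0], [515.0, 203.0, 235.0]] [68 65 61]
138 [[955.0, 909.0, -98.0], [504.0, 201.0, 231.0], [957.0, 875.0, -89.0]] [95 90 80]
140 [[963.0, 923.0, -116.0], [960.0, 899.0, -108.0], [970.0, 896.0, -110.0]] [116 106  93]
142 [[953.0, 910.0, -120.0], [958.0, 897.0, -118.0], [967.0, 892.0, -119.0]] [113 106  90]
144 [[952.0, 910.0, -132.0], [958.0, 899.0, -130.0], [965.0, 891.0, -129.0]] [114 107  93]
```

```bash
python3 - <<'E'
from h import *
c=dict(np.load("w3.npz"))
cv2.imwrite("pics/tip.png",cv2.resize(c["pixels"][210:310,255:395,::-1],None,fx=5,fy=5,interpolation=cv2.INTER_CUBIC))
E
```

```text
(no output)
```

View pics/tip.png

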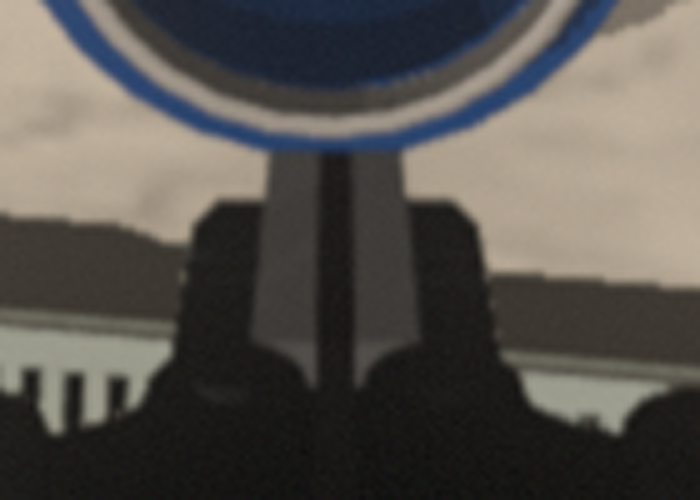

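The picture shows the shut tips ending at about px (322,240). Depth puts them at z≈232 in both views, with a reported TCP of z=190. So the true tips are 42 mm short of the TCP along the tool, and lateral position is right. I'll retry with that correction.

```bash
echo 'D=41.5  # true finger tips are this much above the reported TCP' >> h.py; python3 - <<'E'
from h import *
from plant import *
L=[561.9,-150.2]; q=ori(97.6)
eoat.move_gripper(50)
ctrl.move_to([*L,100-D+10],q)
for z in (56,50,47,44.5):
    ctrl.move_linear([*L,z-D],80); f=read_force(); print(z,f.round(1) if hasattr(f,'round') else f)
    if abs(f[2])>4: break
eoat.move_gripper(0); print(read_gripper_width(),read_finger_force(),read_force(),read_tool_pos(),read_t())
if read_gripper_width()>8:
    p=read_tool_pos()
    ctrl.move_linear([*L,p[2]+20],60); print(read_gripper_width(),read_force(),read_tool_pos())
    ctrl.move_linear([*L,190-D],150)
    ctrl.move_linear([515.5,213.4,190-D],180)
    ctrl.wait(.2); print(read_gripper_width(),read_finger_force(),read_force(),read_ft_torque(),read_tool_pos())
n=optics.camera("wrist");cv2.imwrite("pics/w4.png",n["pixels"][...,::-1]);np.savez("w4.npz",**n)
n=optics.camera("scene");np.savez("s4.npz",**n)
a=cv2.resize(n["pixels"][90:215,200:360,::-1],(480,375));b=cv2.resize(cv2.imread("pics/w4.png"),(320,200))
o=np.zeros((375,800,3),np.uint8);o[:,:480]=a;o[:200,480:]=b;cv2.imwrite("pics/c4.png",o);print(read_t())
E
```

```text
56 [ 0.7 -0.5 -0.5]
50 [ 0.2  1.3 -0.5]
47 [ 0.2 -0.4  1.1]
44.5 [ 0.1  0.2 -0.4]
12.798126492843453 59.33301508426666 [-1.38001889 -0.50013705  5.68090315] [ 562.06314383 -150.33529489    3.24207578] 15.45
13.075102757058506 [-0.59117989 -0.5568036  -4.42585564] [ 562.06394198 -150.00920066   23.53175804]
13.039594371851956 58.43617916107178 [-0.18450229  0.64174906 -4.5668396 ] [-0.05729348  0.03662357  0.01681667] [515.59813003 213.05579254 148.54192268]
19.4
```

View pics/c4.png

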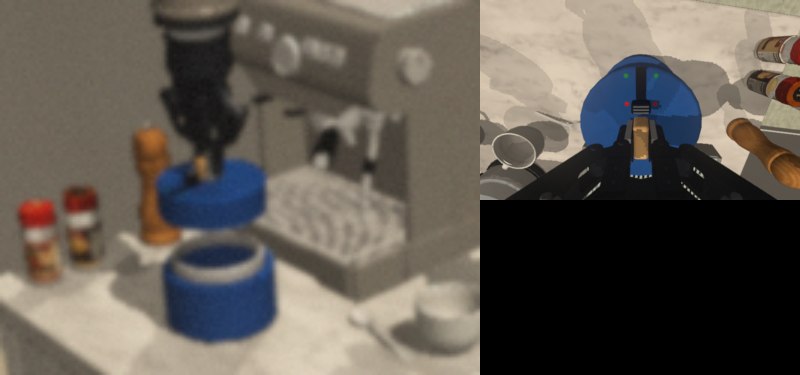

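```bash
python3 - <<'E'
from h import *
c=dict(np.load("w4.npz"));W=world(c);z=W[...,2]
hsv=cv2.cvtColor(c["pixels"],cv2.COLOR_RGB2HSV)
m=(z>178)&(z<194)&(hsv[...,0]>100)&(hsv[...,0]<130)&(hsv[...,1]>100)&(np.hypot(W[...,0]-515,W[...,1]-213)<72)
P=W[m];A=np.c_[P[:,:2]-[515,213],np.ones(len(P))];print(len(P),np.linalg.lstsq(A,P[:,2],rcond=None)[0])
m=cv2.morphologyEx(m.astype(np.uint8),cv2.MORPH_CLOSE,np.ones((3,3)))
k=max(cv2.findContours(m,cv2.RETR_EXTERNAL,cv2.CHAIN_APPROX_NONE)[0],key=len)[:,0]
p=np.array([pix(c,u,v,185.3)[:2] for u,v in k]);r=np.hypot(*(p-[515.5,213.3]).T)
p=p[(r>60)&(r<70)]
print(circ(p),len(p))
q=least_squares(lambda q:np.hypot(p[:,0]-q[0],p[:,1]-q[1])-65,[515,213],loss="soft_l1").x;print(q)
E
```

```text
26210 [4.30650213e-03 6.76415902e-04 1.85188228e+02]
[513.93490898 214.12519809  62.16886616] 431
[517.15681265 214.46629938]
```

```bash
python3 - <<'E'
from h import *
from plant import *
C=[515.6,213.5]; f0=read_force()
ctrl.move_linear([*C,100],100)
z=96
while z>=77:
    ctrl.move_linear([*C,z],40); d=np.array(read_force())-f0
    print(z,d.round(1),read_tool_pos()[2].round(2))
    if d[2]>7 or np.hypot(*d[:2])>8: break
    z-=3 if z>84 else 1
print(read_t())
E
```

```text
96 [-0.5 -0.6 -1.1] 96.18
93 [-0.2 -1.1 -0.6] 92.91
90 [-0.8 -0.2 -0.1] 89.81
87 [-0.6  0.1 -0. ] 86.81
84 [-0.6 -0.9  0.2] 83.8
83 [-0.6 -0.7 -0.2] 82.97
82 [-1.1 -0.   1.1] 82.05
81 [-1.  -0.4  1.5] 80.98
80 [-0.9 -0.7  1.2] 79.96
79 [-0.9 -0.3  1.7] 78.94
78 [-0.7 -1.   4.9] 78.08
77 [-7.9 -2.4 24.8] 77.91
23.0333
```

Contact came at 82 (inner lid) and 78 (outer lid), so both are seated. Next: release and drag the latch.

```bash
python3 - <<'E'
from h import *
from plant import *
C=np.array([515.6,213.5]); a=np.radians(7.6); d=-np.array([np.cos(a),np.sin(a)])
ctrl.move_linear([*C,78.1],20); ctrl.wait(.25); print(read_force())
eoat.move_gripper(36); ctrl.move_linear([*C,120],120)
n=optics.camera("wrist");cv2.imwrite("pics/w5.png",n["pixels"][60:360,120:520,::-1]);np.savez("w5.npz",**n)
P=C+32.5*d
ctrl.move_linear([*P,120],120); ctrl.move_linear([*P,76.8],70); print(read_force())
print(read_t())
E
```

```text
[-0.29725511 -0.82979468  1.96304791]
[ 0.0753327  -0.00373546  0.05440469]
25.6167
```

View pics/w5.png

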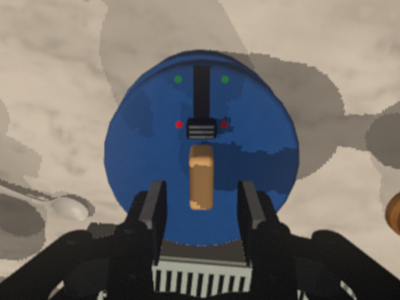

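The lid sits squarely with the fingers astride the handle. The latch grip is at the red marks, at crop px (202,128). I'll grip the latch and pull.

```bash
python3 - <<'E'
from h import *
from plant import *
c=dict(np.load("w5.npz"));W=world(c);z=W[...,2]
m=(z>108)&(z<122)&(np.hypot(W[...,0]-515,W[...,1]-213)<63);P=W[m];print("top",np.median(P[:,2]),np.linalg.lstsq(np.c_[P[:,:2]-[515,213],np.ones(len(P))],P[:,2],rcond=None)[0])
C=np.array([515.6,213.5]); a=np.radians(7.6); d=-np.array([np.cos(a),np.sin(a)])
eoat.move_gripper(0); w=read_gripper_width(); print(w,read_finger_force(),read_force(),read_tool_pos())
if w>14:
    for s in (10,20,26,27.5,28.5):
        ctrl.move_linear([*(C+(32.5+s)*d),76.8],40); f=read_force(); print(s,read_gripper_width(),np.round(f,1))
        if np.hypot(f[0],f[1])>12: break
    ctrl.wait(.25)
    eoat.move_gripper(36); ctrl.move_linear([*(C+(32.5+s)*d),120],120)
    ctrl.move_linear([*C,120],120)
    n=optics.camera("wrist");cv2.imwrite("pics/w6.png",n["pixels"][60:360,120:520,::-1]);np.savez("w6.npz",**n)
print(read_t())
E
```

```text
top 114.73311505191612 [1.77266705e-03 4.53645834e-03 1.14728656e+02]
15.902158433579482 58.477086424827576 [-0.39620485 -1.74182231  4.38635861] [483.67078398 209.36567967  77.3374924 ]
10 15.94390253497555 [-1.6 -1.7  9.3]
20 16.079701350630565 [-1.1 -1.7 10.1]
26 16.046895411559486 [-2.2 -1.1 10.3]
27.5 15.771146763884785 [ 0.8 -0.8  8.1]
28.5 15.870132025926742 [4.2 0.4 5.6]
29.3167
```

```bash
python3 - <<'E'
from h import *
for f in ("w5","w6"):
    c=dict(np.load(f+".npz"));W=world(c);z=W[...,2]
    hsv=cv2.cvtColor(c["pixels"],cv2.COLOR_RGB2HSV)
    B=np.zeros(z.shape,bool);B[100:200,270:380]=1
    g=B&(z>126)&(z<136);v,u=np.nonzero(g);g[v[v>203],:]=0
    print(f,"grip",g.sum(),W[g].mean(0).round(1))
    for n,lo,hi in (("red",165,180),("green",45,85)):
        o=B&(hsv[...,0]>=lo)&(hsv[...,0]<=hi)&(hsv[...,1]>80)
        nn,l,s,ce=cv2.connectedComponentsWithStats(o.astype(np.uint8)); print(n,[(pix(c,*q,115)[:2].round(1),s[i,4]) for i,q in enumerate(ce) if s[i,4]>4][1:])
    m=(z>108)&(z<122)&(np.hypot(W[...,0]-515,W[...,1]-213)<60);P=W[m];print("top",np.linalg.lstsq(np.c_[P[:,:2]-[515,213],np.ones(len(P))],P[:,2],rcond=None)[0])
E
```

```text
w5 grip 540 [487.9 211.1 130.4]
red [(array([490.8, 197.5]), np.int32(31)), (array([487.1, 225.2]), np.int32(39))]
green [(array([463.2, 193.8]), np.int32(42)), (array([459.5, 221.6]), np.int32(42))]
top [-9.71948417e-04  2.77650682e-03  1.14783624e+02]
w6 grip 592 [460.2 207.6 130.5]
red [(array([490.4, 197.5]), np.int32(31)), (array([487. , 225.3]), np.int32(37))]
green [(array([462.7, 193.9]), np.int32(42)), (array([459. , 221.6]), np.int32(42))]
top [-1.04256585e-03  2.77353641e-03  1.14782204e+02]
```

View pics/w6.png

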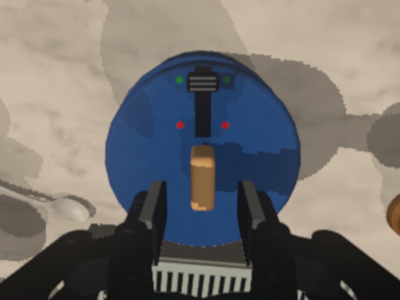

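The latch grip is now level with the green marks, at crop px (203,80). It moved 27.9 mm and the lid is still seated. Now I'll regrasp the handle and lift.

```bash
python3 - <<'E'
from h import *
from plant import *
C=np.array([515.6,213.5])
ctrl.move_linear([*C,78.5],70); eoat.move_gripper(0); w=read_gripper_width(); print(w,read_finger_force(),read_tool_pos())
if w>8:
    ctrl.move_linear([*C,95],30); print(read_force())
    ctrl.move_linear([*C,185],80); ctrl.wait(.5)
    print(read_gripper_width(),read_finger_force(),read_force(),read_tool_pos())
n=optics.camera("scene");np.savez("s7.npz",**n);cv2.imwrite("pics/s7.png",cv2.resize(n["pixels"][80:215,200:360,::-1],None,fx=4,fy=4));print(read_t())
E
```

```text
12.88786158813694 58.6726838350296 [515.88904829 213.63680565  78.98355173]
[ 0.10248977  0.05551532 -3.19443954]
12.937605131109901 58.43746304512024 [ 0.26314787  0.6143083  -2.28729825] [515.58183988 213.48083368 184.95005923]
32.9083
```

View pics/s7.png

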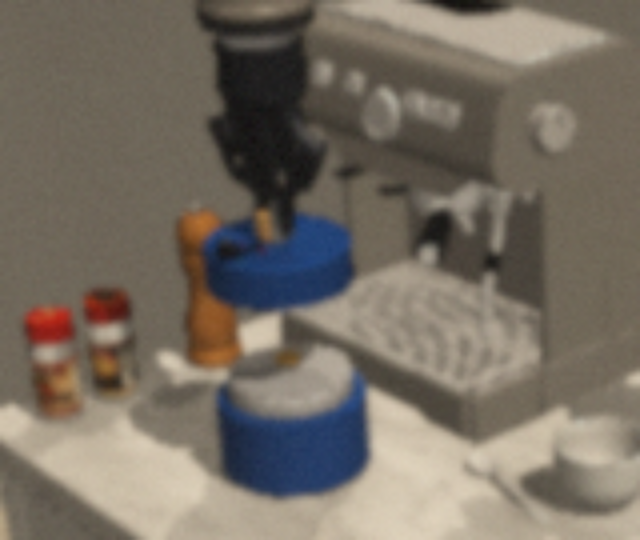

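The outer lid (crop px (280,260)) is held level well above the canister. The inner lid stays seated on the rim, its brass button at (290,355). Handing in.

```bash
python3 -c "
from plant import *
print(job.close_job())"
```

```text
the job is handed in; nothing more can be done
None
```

The job is handed in at about 33 s; the verdict was not shown: the inner lid was left seated on the canister with the latch at the green marks, and the outer lid is held level about 106 mm above its seat. The first grasp missed because the fingertips sit about 42 mm short of the reported TCP, which I corrected for before retrying.

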